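# Set up a bottle display stand and hold its frame upright

### The arm

A 6-joint arm with a two-finger parallel gripper is mounted at the origin on the work surface. World frame = base frame: x ahead of the robot, y to its left, z up, the work surface at z = 0. Lengths are in m, angles in rad, forces in N, time in s.
With the tool pointing down it reaches from about 0.35 to 0.85 m from the base axis. Payload 8.1 kg.
Tool frame: the origin (TCP) lies midway between the tips of the shut fingers; the grasp point (between the pads) lies robot.grip_depth behind it (robot.grip_depth is the distance from the TCP to the grasp point, in m); z points along the fingers, y is the line along which they close (so a half turn about z gives the same grasp; the last joint's range is limited). The gripper opens to 93 mm and grips with 3 to 60 N. Pads are 15 mm wide; open, the fingers measure 128 mm over their backs; the gripper's body (75 mm by 188 mm) begins 65 mm behind the grasp point.
Start: joints at [-1.208, 0.13, 1.488, -0, 1.523, -0.085], TCP at [0.26, -0.541, 0.219] pointing down, gripper open.
Joint ranges: [-2.96, 2.96], [-0.89, 2.26], [0.02, 2.5], [-1.34, 4.48], [0, 2.73], [-2.66, 2.66]. Speed limits (rad/s): [2.39, 2.39, 2.79, 3.14, 3.14, 3.14].

### API

Orientations are given as a rotation vector (axis times angle).
In Python, from plant import robot gives the robot as it stands.
- The arm moves only by the tool carry_out, never from a script. Its argument "rows" is a list of rows, each a list of 6 numbers: the shift along the tool's x, y, z in m, then the turn, a rotation vector about the tool's x, y, z in degrees. A call has 1 to 12 rows; each row is the pose to reach, as a shift and turn from the pose commanded when the call began, along the tool's axes at that moment; what a row does not reach only later rows make up. A row lasts 1/8 s, in which the tool goes at most 62.5 mm and 10.7 degrees, less where a joint would pass 70% of its speed; a pose out of reach is approached as far as the arm can. A call with a gripper value outside its range is refused whole. "jaw" is the closure in counts, from 0 (fully open) to 255 (shut), set as the call begins (left out, the last holds). The fingers move at their own pace and stop on an object; "force" is the grip in N (left out, the last holds). Time passes only in rows, so rows that repeat a pose let the fingers close. It gives the time, the measured TCP pose, the force, the opening and the grip force at its end, in the units of the state.
- robot.read_state(): the state, without advancing time (a new reading comes with each control period).
- robot.read_camera(name): name is "side" or "top"; returns the picture (480x640x3 uint8, red, green, blue); there is no depth.
- robot.camera_model(name): a dict with "fx", "fy", "cx", "cy" (pixels), "R" (3x3) and "t" (3): a world point X has camera coordinates R X + t. Camera axes: x right, y down, z forward; pixel columns grow to the right and rows downward; lengths in m; the calibration is good to about 2 mm. A picture is of the moment at which its call begins. camera_model takes no time and is no camera call.
- robot.close_job(): hands the job in; it is judged then, once.
Trained networks look in the newest picture that a camera, given by its name, has taken for a name from the list of things; names that differ only in an ending like _2 or _b are one class to them, and where a whole thing is asked for, a point or a joint stands for the part that bears it (a point fixed in the world has none). Each returns a list of dicts, best first, with "conf" (0 to 1); they miss things now and then, are a little off and sometimes report something else, mostly with a low value. They report only what shows in the picture. A call takes as long as a camera call.
- robot.outline_of(camera, target): "pixels" (480x640 bool, what is visible of it) and "pixel" ([column, row] in pixels, amid what is visible of it).
The state is a dict: "t": time; "q": joint angles; "dq": joint speeds; "joint_torque": joint torques, N m; "tool_pos": TCP position; "orientation": TCP orientation; "force": force on the tool from outside, world axes, zero at the start; "wrist_torque": the same for the moment, N m; "opening": finger opening in m; "gripper_force": force on a finger pad.
Only numpy, scipy, OpenCV 4.12 (cv2) and the standard library are available. Lean on these libraries where they do the work, as an engineer would, in place of code of your own. Each camera call takes 0.05 s, during which the arm holds its last target. There are 200 camera calls.

### The job

Get the bottle display stand ready for a colleague to pin it: turn its turntable counter-clockwise by the upright peg until it meets its index stop, then flip the kickstand over its centre so that it drops fully down behind the frame. Then raise the leaning frame to upright by its top bar and keep holding it there: the frame tips forward again if let go, so finish while the gripper still holds it. Leave the bottle, the jar and the carton beside the stand alone.

Things in the scene. Friction and masses are not known exactly. Their poses are not given: they have to be found in the camera images.
- stand_base: Fixed round steel foot (240 mm across) of the display stand. Origin: on the bench on the turntable's vertical axis. Once the turntable is at its stop, the frame's forward direction (the way it leans) is this body's +x axis and its left is +y. A 14 mm index post, 40 mm high, stands 205 mm from the axis on the -x side.
- turntable (a joint): Angle of the round wooden deck (380 mm across, its top 30 mm above the bench) about the vertical axis; grows counter-clockwise seen from above. Its stop is at 1.05 rad; it starts between 0 and 0.4. Stiff: about 0.5 N m of friction (3 to 4 N at the peg), and it stays where it is left. At value q the frame's forward direction is stand_base's +x turned by q - 1.05.
- peg_top (a point): Centre of the top of the upright wooden peg by which the deck is turned: round, 18 mm across, standing 86 mm out of the deck (top 116 mm above the bench), 150 mm from the turntable's axis, on the frame's left (100 degrees counter-clockwise from the frame's forward direction).
- tilt_frame (a joint): Tilt of the bottle frame about its low horizontal hinge: 0 = leaning forward on its stop (0.5 rad from vertical), 0.5 = exactly upright, 0.54 = rear stop. Weighs about 0.9 kg with its bottle and tips forward by itself from any angle; about 1 to 3 N at the top bar holds it.
- top_bar (a point): Middle of the round steel top bar of the frame: 14 mm thick, 152 mm long, level and square to the frame's forward direction; free air for 80 mm under it down to the wooden panel (the neck of the bottle clamped on the front ends 50 mm below the bar and 45 mm forward of the frame). Axes: y along the bar to the frame's left, z up along the frame, x forward.
- frame_hinge (a point): Middle of the frame's hinge axis, 260 mm from the top bar, 50 mm above the bench and 50 mm behind the turntable's axis. Same axes as top_bar.
- kickstand (a joint): Angle of the kickstand leg relative to the frame: 0 = folded up along the frame's right side rail, growing as it swings backwards over the top and down to its stop at 2.62 rad. It turns easily; its own weight (0.25 kg) holds it folded up while it leans forward and lets it fall, in about a second, to the down stop once it is past vertical (0.5 rad with the frame at rest, leaning).
- leg_pivot (a point): Pivot of the kickstand, on the frame's right side, 95 mm from the frame's middle and 100 mm up the side rail from the frame hinge; turning axis parallel to the top bar.
- leg_rod (a point): Middle of the free outer part of the foot rod at the leg's end: a round rod 14 mm thick, parallel to the top bar, sticking out sideways 59 mm from the leg away from the frame, 130 mm from the pivot. This point is 33 mm outboard of the leg's mid-plane; the rod ends 22 mm further out.
- water_bottle: Bystander: amber glass bottle, 70 mm across, 240 mm high; origin at the centre of its underside. Leave alone.
- jar: Bystander: glass jar, 80 mm across, 100 mm high; origin at the centre of its underside. Leave alone.
- carton: Bystander: cardboard carton 140 x 200 x 100 mm high; origin at the centre of its underside. Leave alone.

How it is judged:
On the way, in this order (a step that is already met when the one before it is completed fails the run):
1. the turntable is at its index stop with the kickstand still folded (value of joint turntable above 1 rad and value of joint kickstand below 0.4 rad), for 0.1 s.
2. the kickstand is fully down with the turntable still at its stop and the frame not yet raised (value of joint turntable above 1 rad and value of joint kickstand above 2.5 rad and value of joint tilt_frame below 0.2 rad), for 0.2 s.
3. the frame is upright (value of joint tilt_frame above 0.43 rad and value of joint kickstand above 2.5 rad), for 0.2 s.
At the end, for the whole second after the job is handed in: The turntable is within 0.05 rad of its stop (1.05), the kickstand down (above 2.5 of 2.62 rad), the frame upright within 4 degrees (joint 0.43 to 0.57) and still (under 0.05 rad/s), and the gripper's fingers hold it (more than 0.4 N on the frame) (all of step 3 and value of joint turntable above 1 rad and value of joint tilt_frame below 0.57 rad and velocity of joint tilt_frame between -0.05 and 0.05 rad/s and contact force between the fingers and tilt_frame above 0.4 N and height (world z) of top_bar above 0.29 m); the arm keeps its last pose, push and grip.
It fails at once if the bottle, the jar or the carton is moved more than 30 mm (distance of any of water_bottle, jar, carton from where it was at the start of the episode above 0.03 m).
It also fails if it takes over 72 s, if anything falls off the work surface, if the arm or the gripper's body presses on something with over 40 N, if the wrist force passes 120 N, or if a joint passes its speed limit or range.

## Working session

There is one attempt and no reset: what is moved stays moved. The work goes in short steps, Python scripts to look and compute and a tool call to move; the robot and the scene stay as the last step left them, time stands still between calls to the robot, and variables do not carry over. Pictures are saved under pics/ and viewed, at most 10 in all, crops included, and the job is handed in when it is done.

Besides the shell and the picture viewer there is one more tool, called after "Request:" as name(argument=value, ...), one argument or row to a line, values as JSON. carry_out: Moves the arm, as the interface text tells. Its arguments: {"type":"object","properties":{"rows":{"type":"array"},"jaw":{"type":"number"},"force":{"type":"number"}},"required":["rows"]}

```bash
ls; mkdir -p pics; python3 - <<'E'
from plant import robot
import cv2,numpy as np
np.set_printoptions(precision=4,suppress=True)
for c in("side","top"):
    cv2.imwrite(f"pics/{c}0.png",robot.read_camera(c)[:,:,::-1])
    m=robot.camera_model(c);print(c,m)
    for n in["stand_base","turntable","peg_top","top_bar","frame_hinge","leg_pivot","leg_rod","water_bottle","jar","carton"]:
        for d in robot.outline_of(c,n)[:2]:
            ys,xs=np.nonzero(d["pixels"]);print(c,n,round(d["conf"],2),d["pixel"],len(xs),xs.min(),xs.max(),ys.min(),ys.max())
s=robot.read_state();print(s,robot.grip_depth)
E
```

```text
pics
side {'fx': 480.8521082631064, 'fy': 480.8521082631064, 'cx': 311.40045360670354, 'cy': 242.04154349107273, 'R': array([[-0.9639, -0.2662, -0.0032],
       [-0.1449,  0.5346, -0.8326],
       [ 0.2233, -0.8021, -0.5539]]), 't': array([0.508 , 0.2307, 1.4062])}
side stand_base 0.63 [327.4, 270.1] 8598 267 386 192 319
side turntable 0.81 [323.4, 270.2] 8819 267 384 191 320
side peg_top 0.89 [329.4, 272.2] 8653 267 384 192 320
side top_bar 0.64 [329.0, 239.0] 3674 299 374 191 281
side frame_hinge 0.74 [326.8, 243.4] 3325 300 373 192 280
side leg_pivot 0.74 [354.5, 207.8] 202 355 374 202 248
side leg_rod 0.65 [359.4, 215.5] 267 354 374 202 249
side leg_rod 0.29 [331.2, 270.4] 8820 267 383 192 320
side water_bottle 0.69 [296.1, 386.0] 2197 280 312 336 425
side jar 0.58 [229.9, 369.6] 1363 217 251 345 394
side carton 0.56 [338.8, 201.8] 1665 308 367 178 224
top {'fx': 496.49853020701016, 'fy': 496.49853020701016, 'cx': 314.5959263254567, 'cy': 231.0989519531372, 'R': array([[ 0.0136, -0.9999,  0.0081],
       [-0.9989, -0.014 , -0.0453],
       [ 0.0454, -0.0075, -0.9989]]), 't': arra
[... 458 characters left out ...]
3 284
top water_bottle 0.77 [154.7, 256.5] 856 131 175 244 269
top jar 0.94 [173.6, 198.7] 700 160 191 186 213
top jar 0.61 [353.4, 264.4] 238 330 365 263 283
top carton 0.59 [469.0, 218.9] 3551 427 509 187 254
{'t': 1.1, 'q': array([-1.2084,  0.1304,  1.4882, -0.    ,  1.523 , -0.0854]), 'dq': array([-0.    ,  0.0008, -0.    , -0.0014, -0.0017,  0.0007]), 'joint_torque': array([ -0.001 , -55.9777, -49.2058,   0.0771,   0.0227,  -0.    ]), 'tool_pos': array([ 0.2598, -0.5408,  0.2186]), 'orientation': array([-3.0632, -0.6975,  0.    ]), 'force': array([-0.1262, -0.6075, -0.7178]), 'wrist_torque': array([-0.0278,  0.001 ,  0.0263]), 'gripper_force': 0.0, 'opening': 0.09278824583054603} 0.0188
```

```bash
python3 - <<'E'
import cv2,numpy as np
a=cv2.imread("pics/top0.png")[165:315,235:415]; b=cv2.imread("pics/side0.png")[165:335,250:400]
a=cv2.resize(a,None,fx=2.2,fy=2.2*1.5,interpolation=2) if 0 else cv2.resize(a,(432,360),interpolation=cv2.INTER_CUBIC)
b=cv2.resize(b,(318,360),interpolation=cv2.INTER_CUBIC)
cv2.imwrite("pics/v1.png",np.hstack([a,b]))
E
```

```text
(no output)
```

View pics/v1.png

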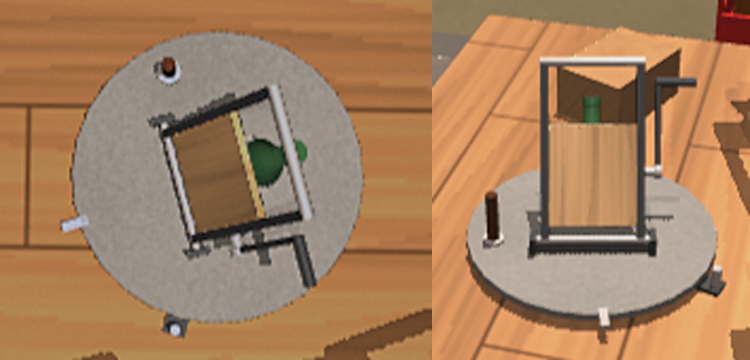

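View pics/top0.png

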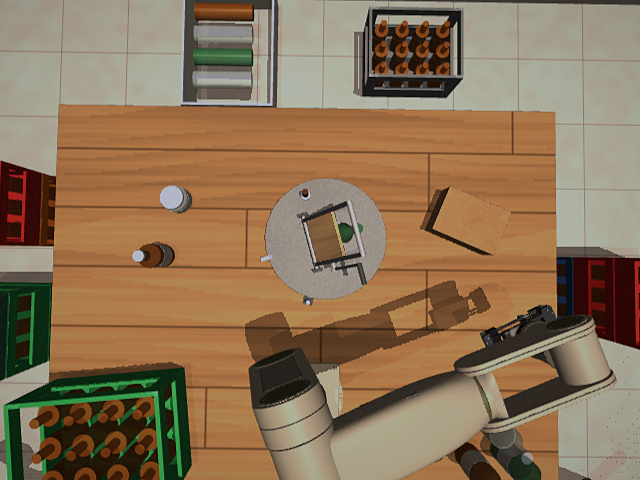

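```bash
cat > h.py <<'E'
import numpy as np
from plant import robot
np.set_printoptions(precision=4,suppress=True)
def proj(c,X):
    m=robot.camera_model(c);p=np.asarray(m["R"])@X+m["t"];return np.array([m["fx"]*p[0]/p[2]+m["cx"],m["fy"]*p[1]/p[2]+m["cy"]])
Z=np.array([0,0,1.])
def model(ax,ay,phi,tilt=0,k=0):
    A=np.array([ax,ay,0]);f=np.array([np.cos(phi),np.sin(phi),0]);l=np.array([-f[1],f[0],0])
    a=.5-tilt;u=np.sin(a)*f+np.cos(a)*Z;H=A-.05*f+.05*Z
    b=a-k;v=np.sin(b)*f+np.cos(b)*Z
    P=H+.1*u-.095*l;pa=phi+np.radians(100)
    return dict(axis=A,hinge=H,bar=H+.26*u,barL=H+.26*u+.076*l,barR=H+.26*u-.076*l,piv=P,corner=P+.13*v,rod=P+.13*v-.033*l,rodE=P+.13*v-.055*l,
      peg=A+.15*np.array([np.cos(pa),np.sin(pa),0])+.116*Z,f=f,l=l)
E
python3 - <<'E'
from h import *
from scipy.optimize import least_squares
obs=[("top","peg",304.6,190),("top","barL",348.3,201.7),("top","barR",362.5,255.8),("top","rodE",365,283.8),
("side","peg",278.3,256),("side","barL",302.4,194.2),("side","barR",350.5,194.2),("side","rodE",374.5,203.7),("side","corner",356.6,203.7)]
r=lambda p:np.concatenate([proj(c,model(*p)[n])-[u,v] for c,n,u,v in obs])
s=least_squares(r,[.55,-.02,-1.3],loss="soft_l1");print(s.x,r(s.x).reshape(-1,2))
m=model(*s.x)
for k in m:print(k,m[k])
A=m["axis"]
g=lambda p:proj("top",A+np.array([.205*np.cos(p[0]),.205*np.sin(p[0]),.04]))-[308.3,300]
t=least_squares(g,[3.]);print("post",t.x,g(t.x),"base yaw",t.x-np.pi,"q",s.x[2]-(t.x-np.pi)+1.05)
for n,c in(("water_bottle",(154,256)),("jar",(173.6,198.7)),("carton",(469,219))):
    h=lambda p:proj("top",np.array([p[0],p[1],.1]))-c
    print(n,least_squares(h,[.5,0]).x)
print(robot.read_state()["t"])
E
```

```text
[ 0.4976 -0.0608 -1.2972] [[ 0.4158  1.8062]
 [ 0.0664 -1.0748]
 [ 0.9755  0.7963]
 [-0.5265  1.035 ]
 [-0.5217  0.5706]
 [-1.666   0.0726]
 [-0.1899 -0.1657]
 [-0.1248  0.0326]
 [-0.1267  0.1193]]
axis [ 0.4976 -0.0608  0.    ]
hinge [ 0.4841 -0.0127  0.05  ]
bar [ 0.5178 -0.1327  0.2782]
barL [ 0.591  -0.1121  0.2782]
barR [ 0.4446 -0.1532  0.2782]
piv [ 0.4056 -0.0845  0.1378]
corner [ 0.4225 -0.1445  0.2518]
rod [ 0.3907 -0.1534  0.2518]
rodE [ 0.3695 -0.1594  0.2518]
peg [0.6328 0.0042 0.116 ]
f [ 0.2702 -0.9628  0.    ]
l [0.9628 0.2702 0.    ]
post [2.879] [-0.7482  2.6325] base yaw [-0.2626] q [0.0154]
water_bottle [0.4372 0.4491]
jar [0.6085 0.3957]
carton [ 0.5603 -0.4868]
1.1
```

Request:
carry_out(
  rows=[
    [0, 0, -0.06, 0, 0, 0],
    [0, 0, -0.12, 0, 0, 0],
    [0, 0, -0.18, 0, 0, 0],
    [0.052, -0.03, -0.18, 0, 0, 0],
    [0.104, -0.06, -0.18, 0, 0, 0],
    [0.156, -0.09, -0.18, 0, 0, 0],
    [0.208, -0.12, -0.18, 0, 0, 0],
    [0.26, -0.15, -0.18, 0, 0, 0],
    [0.312, -0.18, -0.18, 0, 0, 0],
    [0.364, -0.21, -0.18, 0, 0, 0],
    [0.416, -0.24, -0.18, 0, 0, 0],
    [0.468, -0.27, -0.18, 0, 0, 0],
  ],
  jaw=0,
)

```text
t: 2.6
tool_pos: [0.5656, -0.093, 0.3989]
orientation: [3.063, 0.697, 0.001]
force: [0.6, -1.3, 1.2]
opening: 0.0924
gripper_force: 0.0
```

Request:
carry_out(
  rows=[
    [0.052, -0.029, 0, 0, 0, 0],
    [0.103, -0.058, 0, 0, 0, 0],
    [0.103, -0.058, 0.06, 0, 0, 0],
    [0.103, -0.058, 0.12, 0, 0, 0],
    [0.103, -0.058, 0.18, 0, 0, 0],
    [0.103, -0.058, 0.22, 0, 0, 0],
    [0.103, -0.058, 0.25, 0, 0, 0],
    [0.103, -0.058, 0.25, 0, 0, 0],
  ],
)

```text
t: 3.6
tool_pos: [0.6302, 0.0022, 0.1453]
orientation: [-3.061, -0.697, 0.009]
force: [0.4, -0.4, -0.1]
opening: 0.0927
gripper_force: 0.0
```

```bash
python3 - <<'E'
from h import *;import cv2
a=robot.read_camera("side");b=robot.read_camera("top")
s=robot.read_state();p=s["tool_pos"];print(s["q"],p)
a=a.copy();b=b.copy()
cv2.imwrite("pics/v2.png",np.hstack([cv2.resize(b[130:330,230:420],(380,400)),cv2.resize(a[130:330,230:420],(380,400))])[:,:,::-1])
E
```

```text
[-0.0778  0.2568  1.472  -0.      1.412   1.0452] [0.6329 0.002  0.1497]
```

View pics/v2.png

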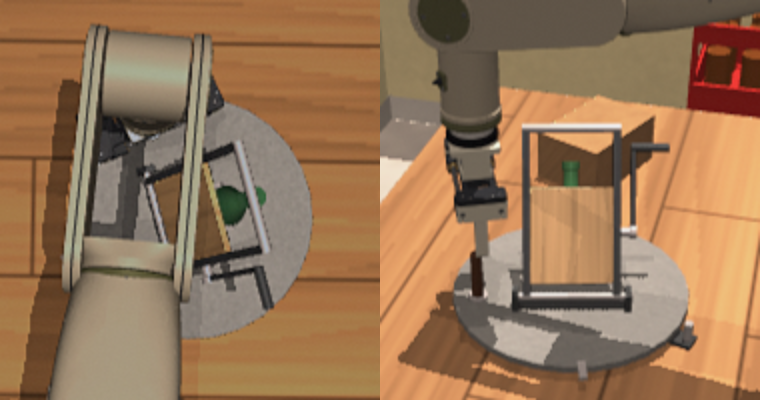

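Request:
carry_out(
  rows=[
    [0, -0.002, 0.03, 0, 0, 0],
    [0, -0.002, 0.055, 0, 0, 0],
    [0, -0.002, 0.075, 0, 0, 0],
    [0, -0.002, 0.075, 0, 0, 0],
  ],
)

```text
t: 4.2
tool_pos: [0.6311, 0.0039, 0.073]
orientation: [-3.063, -0.697, 0.002]
force: [-1.0, 0.6, -0.7]
opening: 0.093
gripper_force: 0.0
```

Request:
carry_out(
  rows=[
    [0, 0, 0, 0, 0, 0],
    [0, 0, 0, 0, 0, 0],
    [0, 0, 0, 0, 0, 0],
    [0, 0, 0, 0, 0, 0],
    [0, 0, 0, 0, 0, 0],
    [0, 0, 0, 0, 0, 0],
  ],
  jaw=255,
  force=10,
)

```text
t: 4.95
tool_pos: [0.6316, 0.0038, 0.0736]
orientation: [3.063, 0.698, -0.0]
force: [-0.3, -0.3, 0.8]
opening: 0.0376
gripper_force: 0.0
```

```bash
python3 - <<'E'
from h import *
from scipy.spatial.transform import Rotation as Ro
s=robot.read_state();print(s["t"],s["tool_pos"],s["opening"],s["gripper_force"],s["force"])
R=Ro.from_rotvec(s["orientation"]).as_matrix();print(R)
p=s["tool_pos"];A=np.array([.4976,-.0608,p[2]])
print("rel",np.linalg.norm(p-A),np.arctan2(p[1]-A[1],p[0]-A[0]))
for d in range(0,66,5):
    w=A+Ro.from_rotvec([0,0,np.radians(d)]).as_matrix()@(p-A);print(d,R.T@(w-p))
E
```

```text
4.95 [0.6316 0.0038 0.0736] 0.03764754804729587 0.0 [-0.2655 -0.254   0.7662]
[[ 0.9014  0.433  -0.0001]
 [ 0.433  -0.9014 -0.    ]
 [-0.0001 -0.     -1.    ]]
rel 0.14876385204842013 0.44949352943001036
0 [ 0. -0. -0.]
5 [-0.0006 -0.013   0.    ]
10 [-0.0023 -0.0258  0.    ]
15 [-0.0051 -0.0385  0.    ]
20 [-0.0091 -0.0509  0.    ]
25 [-0.014  -0.0628  0.    ]
30 [-0.0201 -0.0743  0.    ]
35 [-0.027  -0.0853  0.    ]
40 [-0.035  -0.0956  0.    ]
45 [-0.0437 -0.1051  0.    ]
50 [-0.0533 -0.1139  0.    ]
55 [-0.0636 -0.1218  0.    ]
60 [-0.0746 -0.1287  0.    ]
65 [-0.0861 -0.1347  0.    ]
```

Request:
carry_out(
  rows=[
    [0, 0, 0, 0, 0, 0],
    [0, 0, 0, 0, 0, 0],
    [0, 0, 0, 0, 0, 0],
    [0, 0, 0, 0, 0, 0],
  ],
)

```text
t: 5.45
tool_pos: [0.6318, 0.0036, 0.0736]
orientation: [3.063, 0.697, 0.0]
force: [2.4, -1.9, -1.2]
opening: 0.0177
gripper_force: 10.0
```

Request:
carry_out(
  rows=[
    [-0.0006, -0.013, 0, 0, 0, -5],
    [-0.0023, -0.0258, 0, 0, 0, -10],
    [-0.0051, -0.0385, 0, 0, 0, -15],
    [-0.0091, -0.0509, 0, 0, 0, -20],
    [-0.014, -0.0628, 0, 0, 0, -25],
    [-0.02, -0.0743, 0, 0, 0, -30],
    [-0.027, -0.0853, 0, 0, 0, -35],
    [-0.035, -0.0956, 0, 0, 0, -40],
    [-0.0437, -0.1051, 0, 0, 0, -45],
    [-0.0533, -0.1139, 0, 0, 0, -50],
    [-0.0533, -0.1139, 0, 0, 0, -50],
  ],
)

```text
t: 6.82
tool_pos: [0.5328, 0.0827, 0.0735]
orientation: [-2.48, -1.929, 0.004]
force: [-3.7, -4.9, 1.9]
opening: 0.0178
gripper_force: 10.0
```

```bash
python3 - <<'E'
from h import *
from scipy.spatial.transform import Rotation as Ro
s=robot.read_state();print(s["t"],s["q"],s["tool_pos"],s["opening"],s["gripper_force"],s["force"])
R=Ro.from_rotvec(s["orientation"]).as_matrix();print(R)
p=s["tool_pos"];A=np.array([.4976,-.0608,p[2]])
print("rel",np.linalg.norm(p-A),np.arctan2(p[1]-A[1],p[0]-A[0]))
for d in range(0,20,2):
    w=A+Ro.from_rotvec([0,0,np.radians(d)]).as_matrix()@(p-A);print(d,R.T@(w-p))
E
```

```text
6.825 [ 0.0599  0.0888  1.8064 -0.0015  1.2485  0.3092] [0.5328 0.0827 0.0735] 0.01777408113444055 10.002933740615845 [-3.685 -4.914  1.883]
[[ 0.2463  0.9692 -0.002 ]
 [ 0.9692 -0.2463 -0.0015]
 [-0.002  -0.0016 -1.    ]]
rel 0.14779143121242277 1.3301195770068333
0 [ 0. -0. -0.]
2 [-0.0001 -0.0052  0.    ]
4 [-0.0004 -0.0103  0.    ]
6 [-0.0009 -0.0154  0.    ]
8 [-0.0016 -0.0206  0.    ]
10 [-0.0025 -0.0256  0.    ]
12 [-0.0035 -0.0307  0.0001]
14 [-0.0047 -0.0357  0.0001]
16 [-0.0061 -0.0407  0.0001]
18 [-0.0076 -0.0456  0.0001]
```

Request:
carry_out(
  rows=[
    [-0.0002, -0.006, 0, 0, 0, -2.5],
    [-0.0006, -0.012, 0, 0, 0, -5],
    [-0.0012, -0.017, 0, 0, 0, -6.5],
    [-0.0016, -0.0206, 0, 0, 0, -8],
    [-0.0018, -0.022, 0, 0, 0, -8.5],
  ],
)

```text
t: 7.45
tool_pos: [0.5125, 0.0861, 0.0736]
orientation: [2.33, 2.105, -0.001]
force: [2.5, -5.7, -2.9]
opening: 0.0176
gripper_force: 10.0
```

Request:
carry_out(
  rows=[
    [0, -0.0015, 0, 0, 0, -0.6],
    [-0.0001, -0.003, 0, 0, 0, -1.2],
    [-0.0001, -0.0035, 0, 0, 0, -1.2],
  ],
)

```text
t: 7.82
tool_pos: [0.5117, 0.086, 0.0736]
orientation: [2.306, 2.125, 0.005]
force: [19.2, -7.5, -16.5]
opening: 0.0176
gripper_force: 10.0
```

```bash
python3 - <<'E'
from h import *;import cv2
b=robot.read_camera("top")
s=robot.read_state();print(s["t"],s["tool_pos"],s["force"],s["wrist_torque"])
a=robot.read_camera("side")
cv2.imwrite("pics/v3.png",np.hstack([cv2.resize(b[130:330,230:420],(380,400)),cv2.resize(a[130:330,230:420],(380,400))])[:,:,::-1])
E
```

```text
7.875 [0.5117 0.0861 0.0736] [ 17.9885  -7.0336 -15.0432] [-1.1183 -2.659  -0.0574]
```

View pics/v3.png

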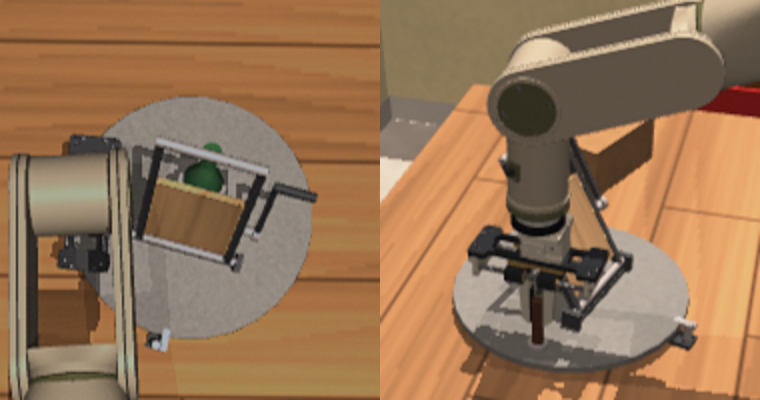

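Request:
carry_out(
  rows=[
    [0, 0, 0, 0, 0, 0],
    [0, 0, 0, 0, 0, 0],
    [0, 0, 0, 0, 0, 0],
    [0, 0, 0, 0, 0, 0],
  ],
  jaw=120,
)

```text
t: 8.43
tool_pos: [0.5089, 0.0876, 0.0737]
orientation: [-2.309, -2.13, 0.0]
force: [-0.3, 0.7, 0.6]
opening: 0.048
gripper_force: 0.0
```

Request:
carry_out(
  rows=[
    [0, 0.002, -0.03, 0, 0, 0],
    [0, 0.002, -0.08, 0, 0, 0],
    [0, 0.002, -0.14, 0, 0, 0],
    [0, 0.002, -0.2, 0, 0, 0],
    [0, 0.002, -0.26, 0, 0, 0],
    [0, 0.002, -0.32, 0, 0, 0],
    [0, 0.002, -0.32, 0, 0, 0],
  ],
)

```text
t: 9.3
tool_pos: [0.5127, 0.0875, 0.4002]
orientation: [2.305, 2.126, 0.013]
force: [0.2, 0.3, -0.4]
opening: 0.0494
gripper_force: 0.0
```

```bash
cat > tgt.py <<'E'
from h import *
from scipy.spatial.transform import Rotation as Ro
def to(f_,l_,z,phi=-.265,A=(.4976,-.0608)):
    s=robot.read_state();R=Ro.from_rotvec(s["orientation"]).as_matrix()
    f=np.array([np.cos(phi),np.sin(phi)]);l=np.array([-f[1],f[0]])
    w=np.append(np.array(A)+f_*f+l_*l,z);return w,R.T@(w-s["tool_pos"])
E
python3 - <<'E'
from tgt import *
s=robot.read_state();print(s["t"],s["q"],s["tool_pos"],s["opening"],s["force"])
print(Ro.from_rotvec(s["orientation"]).as_matrix())
print(to(.115,-.133,.40),to(.115,-.133,.225))
E
```

```text
9.3 [ 0.0704 -0.0964  1.3901  0.0001  1.8375  0.1512] [0.5127 0.0875 0.4002] 0.04935290971377342 [ 0.2027  0.3366 -0.3819]
[[ 0.0807  0.9967  0.0103]
 [ 0.9967 -0.0807  0.0008]
 [ 0.0017  0.0102 -0.9999]]
(array([ 0.5738, -0.2193,  0.4   ]), array([-0.3009,  0.0857,  0.0006])) (array([ 0.5738, -0.2193,  0.225 ]), array([-0.3011,  0.0839,  0.1756]))
```

Request:
carry_out(
  rows=[
    [-0.05, 0.014, 0, 0, 0, 2],
    [-0.1, 0.028, 0, 0, 0, 4],
    [-0.15, 0.042, 0, 0, 0, 6],
    [-0.2, 0.056, 0, 0, 0, 8],
    [-0.25, 0.07, 0, 0, 0, 10],
    [-0.301, 0.085, 0, 0, 0, 10.5],
    [-0.301, 0.085, 0.05, 0, 0, 10.5],
    [-0.301, 0.085, 0.08, 0, 0, 10.5],
    [-0.301, 0.085, 0.08, 0, 0, 10.5],
  ],
  jaw=255,
)

```text
t: 10.42
tool_pos: [0.5695, -0.2189, 0.309]
orientation: [-2.489, -1.905, 0.005]
force: [0.2, 0.9, 1.1]
opening: 0.0005
gripper_force: 0.0
```

```bash
python3 - <<'E'
from tgt import *;import cv2
s=robot.read_state();print(s["t"],s["q"],s["tool_pos"],s["opening"])
print(Ro.from_rotvec(s["orientation"]).as_matrix())
m=model(.4976,-.0608,-.265)
fr=[]
for c in("top","side"):
    a=robot.read_camera(c).copy()
    for k in("barL","barR","corner","rodE","peg","hinge","piv"):cv2.circle(a,tuple(int(round(x)) for x in proj(c,m[k])),1,(255,0,0),-1)
    cv2.circle(a,tuple(int(round(x)) for x in proj(c,s["tool_pos"])),1,(255,0,255),-1)
    fr.append(cv2.resize(a[130:330,230:420],(380,400)))
cv2.imwrite("pics/v4.png",np.hstack(fr)[:,:,::-1])
print(to(.115,-.133,.225)[1],to(-.03,-.133,.225)[1])
E
```

```text
10.425 [-0.451   0.1473  1.3069  0.      1.6953 -0.1864] [ 0.5695 -0.2189  0.309 ] 0.0005208402052169886
[[ 0.2614  0.9652 -0.0071]
 [ 0.9652 -0.2614  0.0035]
 [ 0.0015 -0.0077 -1.    ]]
[0.0007 0.0024 0.0891] [ 0.0009 -0.1426  0.0891]
```

View pics/v4.png

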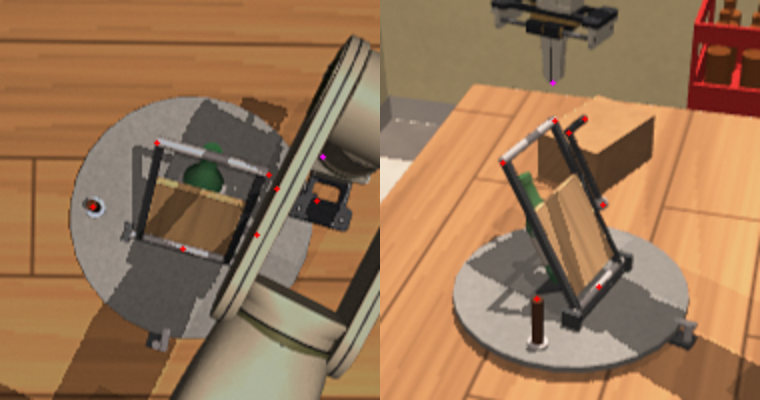

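Request:
carry_out(
  rows=[
    [0, 0.003, 0.04, 0, 0, 0],
    [0, 0.003, 0.075, 0, 0, 0],
    [0, 0.003, 0.085, 0, 0, 0],
    [0, -0.015, 0.085, 0, 0, 0],
    [0, -0.033, 0.085, 0, 0, 0],
    [0, -0.05, 0.085, 0, 0, 0],
    [0, -0.065, 0.085, 0, 0, 0],
    [0, -0.08, 0.085, 0, 0, 0],
    [0, -0.095, 0.085, 0, 0, 0],
    [0, -0.11, 0.085, 0, 0, 0],
    [0, -0.125, 0.085, 0, 0, 0],
    [0, -0.14, 0.085, 0, 0, 0],
  ],
)

```text
t: 12.02
tool_pos: [0.437, -0.1834, 0.2318]
orientation: [2.491, 1.907, 0.003]
force: [-0.1, 0.3, -0.1]
opening: 0.0006
gripper_force: 0.0
```

Request:
carry_out(
  rows=[
    [0, 0, 0, 0, 0, 0],
    [0, 0, -0.03, 0, 0, 0],
    [0, 0, -0.08, 0, 0, 0],
    [0, 0, -0.13, 0, 0, 0],
    [0, 0, -0.17, 0, 0, 0],
    [0, 0, -0.17, 0, 0, 0],
  ],
)

```text
t: 12.78
tool_pos: [0.4381, -0.1839, 0.4042]
orientation: [2.488, 1.905, 0.006]
force: [-0.1, 0.0, -0.7]
opening: 0.0003
gripper_force: 0.0
```

```bash
python3 - <<'E'
from tgt import *;import cv2
s=robot.read_state();print(s["t"],s["q"],s["tool_pos"],s["force"])
print(Ro.from_rotvec(s["orientation"]).as_matrix())
m=model(.4976,-.0608,-.265,k=2.62)
fr=[]
for c in("top","side"):
    a=robot.read_camera(c).copy()
    for k in("barL","barR","corner","rodE","peg","hinge","piv"):cv2.circle(a,tuple(int(round(x)) for x in proj(c,m[k])),1,(255,0,0),-1)
    fr.append(cv2.resize(a[130:330,230:420],(380,400)))
cv2.imwrite("pics/v5.png",np.hstack(fr)[:,:,::-1])
E
```

```text
12.775 [-0.5054 -0.214   1.4882  0.0001  1.8583 -0.2413] [ 0.4381 -0.1839  0.4042] [-0.0698  0.0421 -0.7057]
[[ 0.2611  0.9653  0.0081]
 [ 0.9653 -0.261  -0.0044]
 [-0.0021  0.0089 -1.    ]]
```

View pics/v5.png

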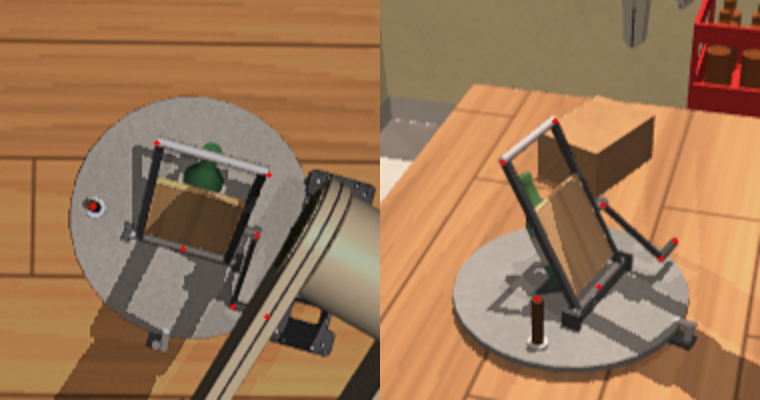

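```bash
python3 - <<'E'
from tgt import *
print(to(.0747,0,.40)[1])
E
```

```text
[ 0.134   0.1013 -0.0004]
```

Request:
carry_out(
  rows=[
    [0.04, 0.03, 0, 0, 0, 0],
    [0.08, 0.06, 0, 0, 0, 0],
    [0.12, 0.09, 0, 0, 0, 0],
    [0.134, 0.101, 0, 0, 0, 0],
    [0.134, 0.101, 0.03, 0, 0, 0],
    [0.134, 0.101, 0.06, 0, 0, 0],
    [0.134, 0.101, 0.07, 0, 0, 0],
    [0.134, 0.101, 0.07, 0, 0, 0],
  ],
  jaw=60,
)

```text
t: 13.88
tool_pos: [0.5681, -0.0804, 0.328]
orientation: [-2.494, -1.908, 0.002]
force: [0.4, 0.7, 0.1]
opening: 0.0708
gripper_force: 0.0
```

```bash
python3 - <<'E'
from tgt import *;import cv2
s=robot.read_state();print(s["t"],s["q"],s["tool_pos"],s["opening"])
print(to(.0747,0,.26)[1],Ro.from_rotvec(s["orientation"]).as_matrix())
a=robot.read_camera("side").copy()
cv2.circle(a,tuple(int(round(x)) for x in proj("side",s["tool_pos"])),1,(255,0,255),-1)
cv2.imwrite("pics/v6.png",cv2.resize(a[130:330,230:420],(570,600))[:,:,::-1])
E
```

```text
13.875 [-0.2298  0.0424  1.3843 -0.0001  1.7168  0.0349] [ 0.5681 -0.0804  0.328 ] 0.07076645898010483
[0.0004 0.0017 0.068 ] [[ 0.2617  0.9651 -0.0018]
 [ 0.9651 -0.2617  0.0003]
 [-0.0002 -0.0018 -1.    ]]
```

View pics/v6.png

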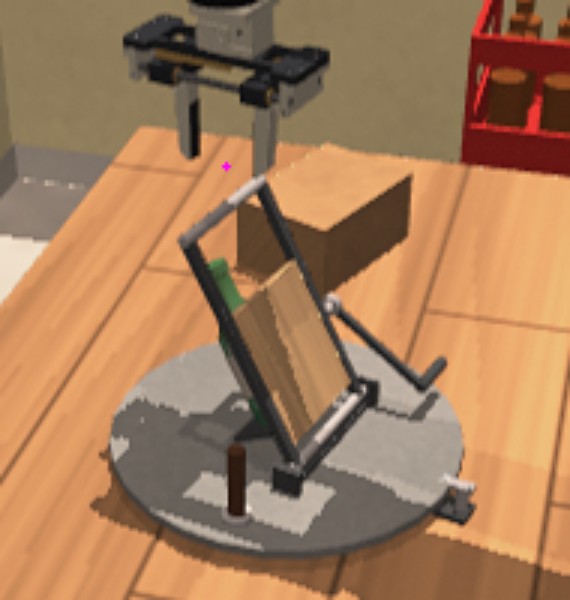

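Request:
carry_out(
  rows=[
    [0, 0.001, 0.03, 0, 0, 0],
    [0, 0.001, 0.055, 0, 0, 0],
    [0, 0.001, 0.068, 0, 0, 0],
    [0, 0.001, 0.068, 0, 0, 0],
  ],
)

```text
t: 14.42
tool_pos: [0.5696, -0.0805, 0.2608]
orientation: [-2.495, -1.909, 0.0]
force: [0.0, 0.3, 0.7]
opening: 0.0711
gripper_force: 0.0
```

Request:
carry_out(
  rows=[
    [0, 0, 0, 0, 0, 0],
    [0, 0, 0, 0, 0, 0],
    [0, 0, 0, 0, 0, 0],
    [0, 0, 0, 0, 0, 0],
    [0, 0, 0, 0, 0, 0],
    [0, 0, 0, 0, 0, 0],
    [0, 0, 0, 0, 0, 0],
    [0, 0, 0, 0, 0, 0],
    [0, 0, 0, 0, 0, 0],
  ],
  jaw=255,
  force=10,
)

```text
t: 15.55
tool_pos: [0.5701, -0.0805, 0.261]
orientation: [2.494, 1.909, 0.001]
force: [2.9, 0.0, -0.4]
opening: 0.0138
gripper_force: 10.0
```

```bash
python3 - <<'E'
from tgt import *
s=robot.read_state();print(s["t"],s["tool_pos"],s["opening"],s["gripper_force"],s["force"])
R=Ro.from_rotvec(s["orientation"]).as_matrix();print(R)
for t in np.arange(0,.51,.07).tolist()+[.5]:
    a=.5-t;print(round(t,2),"y",.26*(np.sin(a)-np.sin(.5)),"z",-.26*(np.cos(a)-np.cos(.5)))
E
```

```text
15.55 [ 0.5701 -0.0805  0.261 ] 0.013801939909792973 10.000527799129486 [ 2.8709  0.015  -0.4173]
[[ 0.2613  0.9653  0.0011]
 [ 0.9653 -0.2613 -0.0003]
 [ 0.      0.0011 -1.    ]]
0.0 y 0.0 z -0.0
0.07 y -0.016264231405497983 z -0.008159628823973204
0.14 y -0.033059339385569396 z -0.015161708064766133
0.21 y -0.050303061509835545 z -0.020971941541804352
0.28 y -0.06791093803606676 z -0.025561870734460517
0.35 y -0.085796725593957 z -0.028909014171874067
0.42 y -0.10387281960510789 z -0.030996977547184137
0.49 y -0.12205068337020947 z -0.03181553401683605
0.5 y -0.12465064003709278 z -0.031828533908503084
```

Request:
carry_out(
  rows=[
    [0, -0.008, -0.004, 0, 0, 0],
    [0, -0.016, -0.008, 0, 0, 0],
    [0, -0.0245, -0.012, 0, 0, 0],
    [0, -0.033, -0.015, 0, 0, 0],
    [0, -0.042, -0.018, 0, 0, 0],
    [0, -0.05, -0.021, 0, 0, 0],
    [0, -0.059, -0.0235, 0, 0, 0],
    [0, -0.068, -0.0255, 0, 0, 0],
    [0, -0.077, -0.0275, 0, 0, 0],
    [0, -0.086, -0.029, 0, 0, 0],
  ],
)

```text
t: 16.8
tool_pos: [0.4858, -0.0577, 0.2894]
orientation: [-2.494, -1.909, 0.001]
force: [0.9, -2.3, 2.0]
opening: 0.0136
gripper_force: 10.0
```

Request:
carry_out(
  rows=[
    [0, -0.009, -0.0012, 0, 0, 0],
    [0, -0.018, -0.002, 0, 0, 0],
    [0, -0.025, -0.0025, 0, 0, 0],
    [0, -0.031, -0.0028, 0, 0, 0],
    [0, -0.035, -0.0028, 0, 0, 0],
    [0, -0.035, -0.0028, 0, 0, 0],
    [0, -0.035, -0.0028, 0, 0, 0],
    [0, -0.035, -0.0028, 0, 0, 0],
  ],
)

```text
t: 17.8
tool_pos: [0.453, -0.0487, 0.2924]
orientation: [-2.495, -1.909, -0.0]
force: [1.1, 0.1, 1.2]
opening: 0.0138
gripper_force: 10.0
```

```bash
python3 - <<'E'
from tgt import *;import cv2
s=robot.read_state();p=s["tool_pos"];print(s["t"],p,s["opening"],s["gripper_force"],s["force"])
f=np.array([np.cos(-.265),np.sin(-.265)]);d=(p[:2]-[.4976,-.0608])@f+.05
print("tilt est",.5-np.arcsin(d/.26))
m=model(.4976,-.0608,-.265,tilt=.487,k=2.62)
fr=[]
for c in("top","side"):
    a=robot.read_camera(c).copy()
    for k in("barL","barR","corner","rodE","peg","hinge","piv"):cv2.circle(a,tuple(int(round(x)) for x in proj(c,m[k])),1,(255,0,0),-1)
    fr.append(cv2.resize(a[130:330,230:420],(380,400)))
cv2.imwrite("pics/v7.png",np.hstack(fr)[:,:,::-1])
E
```

```text
17.8 [ 0.453  -0.0487  0.2924] 0.01376057370190256 9.999563992023468 [1.0939 0.0981 1.2001]
tilt est 0.4853820087330022
```

View pics/v7.png

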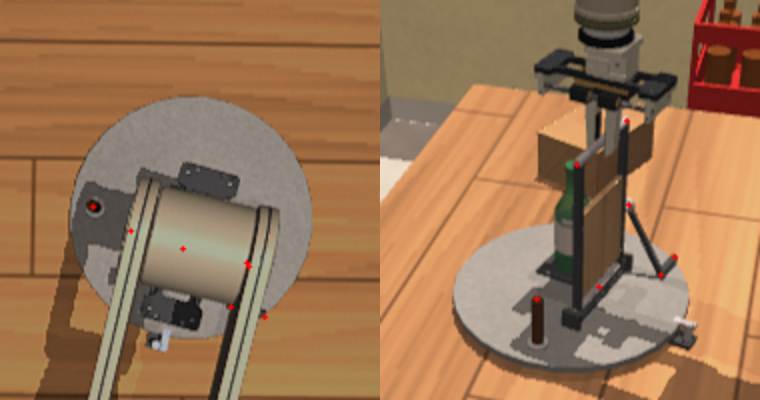

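```bash
python3 -c "
from plant import robot
print(robot.close_job())"
```

```text
the job is handed in; nothing more can be done
None
```

I turned the turntable to its index stop, dropped the kickstand fully down, and handed the job in with the gripper still holding the frame upright (tilt about 0.485 rad, 10 N grip); the bottle, jar and carton were not touched, and no verdict was returned.

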